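# Seal the seed tub, then hold the propagator cover open

## Task

Keep the seed packets dry while the propagator is aired: first put the loose lid on the round seed tub and press it down until it is fully seated and level all round. Only then lift the propagator's clear hinged cover by its bar handle and hold it open, still, at 45 degrees; it falls shut if let go, so finish while your gripper is still holding it there. Leave the pots and other loose things on the bench where they stand.

Things in the scene. Friction and masses are not known exactly. Their poses are not given: they have to be found in the camera images.
- tub: round white plastic seed tub, open at the top, with paper seed packets inside; fixed to the bench on a 150 x 150 x 4 mm metal plate. 108 mm across at the rim, 110 mm high, wall 4 mm, mouth 100 mm across. Origin: centre of the underside (on the bench), z up. The tub and the propagator may swap sides of the bench
- tub_rim (a point): centre of the tub's mouth at rim height, 110 mm above the bench. Four spring catches 5 mm below the rim stand 5 mm into the mouth: the lid does not drop home by its own weight but rests about 8 mm too high until pressed straight down at its middle with about 10 to 15 N; then it stays
- lid: loose grey plastic lid, 100 g, lying right way up on the robot's side of the tub. From below: plug 94 mm across, 14 mm deep (lowest 5 mm taper to 82 mm); flange 118 mm across, 5 mm thick, that comes to rest on the tub's rim; upright round knob in the middle. Origin: centre of the plug's underside, z up. Seated, the origin is 96 mm above the tub's origin
- lid_knob (a point): centre of the top of the lid's round knob (30 mm across, 32 mm high above the flange), 51 mm above the lid's origin; 147 mm above the bench when the lid is seated
- propagator: grey plastic propagator box with seedlings inside, fixed to the bench, 220 mm front to back (its x), 320 mm wide (its y), 120 mm high. Origin: centre of the underside, x pointing from the front (handle side, towards the robot) to the back (hinge side), z up
- cover (a joint): opening angle of the propagator's clear cover in rad: 0 shut (start), 0.785 = 45 degrees, stop at 1.3. The cover, about 450 g (hidden variation), turns freely and falls shut from every angle. It turns about the hinge axis (the propagator's y axis through point cover_hinge), its front edge rising
- cover_hinge (a point): middle of the cover's hinge axis, at the back top edge of the propagator: 110 mm behind its centre and 120 mm above the bench; does not move
- cover_handle (a point): middle of the cover's bar handle: a round horizontal metal bar 12 mm thick, 130 mm long, parallel to the hinge and 265 mm from it, 45 mm in front of the cover's front edge, at hinge height when shut, free all round its middle; it moves with the cover. It can be pinched from above across the bar and turns in the grip
- pot_a: bystander: terracotta-coloured plastic nursery pot with green shoots, 84 mm across, 80 mm high (shoots to 130 mm), loose; origin: centre of its underside. Stands beside the tub
- pot_b: bystander: terracotta-coloured plastic nursery pot with green shoots, 84 mm across, 80 mm high (shoots to 130 mm), loose; origin: centre of its underside. Stands on the tub's other side
- pot_c: bystander: terracotta-coloured plastic nursery pot with green shoots, 84 mm across, 80 mm high (shoots to 130 mm), loose; origin: centre of its underside. Stands towards the left edge of the bench
- sprayer: bystander: white bottle 64 mm across, 170 mm high, loose, towards the right edge; origin: centre of its underside
- trowel: bystander: flat hand tool with a handle, lying loose near the robot's base on the left; origin: its underside, near the middle
- label_box: bystander: open cardboard box, 70 x 100 x 45 mm, loose, near the robot's base on the right; origin: centre of its underside
Mind the look-alikes: they are no part of the job. What is meant by the lid is not orange or turquoise, and is the smaller of those in its own colour.

How it is judged (in metres and radians):
On the way, in this order (a step that is already met when the one before it is completed fails the run):
1. the lid is pressed home on the tub, level, while the cover is shut (z of lid in the frame of tub between 0.09 and 0.0985 m and horizontal distance between lid and tub below 0.006 m and angle between lid's own z axis and vertical below 0.04 rad and value of joint cover below 0.15 rad), for 0.3 s.
2. the gripper's fingers hold the cover still at 45 degrees (value of joint cover between 0.698 and 0.873 rad and velocity of joint cover between -0.08 and 0.08 rad/s and contact force between the fingers and propagator above 1 N), for 0.3 s.
At the end, for the whole second after the job is handed in: The fingers hold the cover still at 45 degrees (within 5 degrees) with more than 1 N of contact; the lid is seated on the tub (within 2.5 mm of fully down, within 6 mm of centred, tilted less than 0.04 rad); no bystander has moved more than 40 mm (all of step 2 and z of lid in the frame of tub between 0.09 and 0.0985 m and horizontal distance between lid and tub below 0.006 m and angle between lid's own z axis and vertical below 0.04 rad and not (distance of any of pot_a, pot_b, pot_c, sprayer, trowel, label_box from where it was at the start of the episode above 0.04 m)); the arm keeps its last pose, push and grip.
It fails at once if the cover is opened (beyond 0.15 rad) while the lid is not yet on the tub (value of joint cover above 0.15 rad and not (z of lid in the frame of tub between 0.09 and 0.0985 m and horizontal distance between lid and tub below 0.006 m and angle between lid's own z axis and vertical below 0.04 rad)).
It fails at once if a bystander is moved more than 40 mm (distance of any of pot_a, pot_b, pot_c, sprayer, trowel, label_box from where it was at the start of the episode above 0.04 m).
It also fails if it takes over 58 s, if anything falls off the work surface, if the arm or the gripper's body presses on something with over 40 N, if the wrist force passes 120 N, or if a joint passes its speed limit or range.

## Robot

A 7-joint arm with a two-finger parallel gripper is mounted at the origin on the work surface. World frame = base frame: x ahead of the robot, y to its left, z up, the work surface at z = 0. Lengths are in mm, angles in rad, forces in N, time in s.
With the tool pointing down it reaches from about 400 to 850 mm from the base axis. Payload 4.5 kg.
Tool frame: the origin (TCP) lies at the very end of the fingers, on their centre line; the grasp point (between the pads) lies 19 mm behind it (ctrl.grasp_offset is the distance from the TCP to the grasp point, in mm); z points along the fingers, x is the direction in which the jaws open and shut, and the axes are right-handed (so a half turn about z gives the same grasp; the last joint's range is limited). The gripper opens to 88 mm and grips with 3 to 60 N. Pads are 18 mm wide; open, the fingers measure 123 mm over their backs; the gripper's body (75 mm by 187 mm) begins 45 mm behind the grasp point.
Start: joints at [-1.22, 0.689, -0.195, 1.565, 0.157, 0.902, -0.215], TCP at [194.685, 593.929, 238.743] pointing down, gripper open.
Joint ranges: [-3.01, 3.01], [-0.46, 2.08], [-1.47, 1.51], [0.13, 2.56], [-1, 4.14], [0.04, 2.09], [-2.66, 2.66]. Speed limits (rad/s): [2.57, 2.57, 3.14, 3.14, 3.14, 3.14, 3.14].

## Interface

Orientations are given as a 3x3 rotation matrix whose columns are the frame's x, y, z axes.
In Python, from bench import ctrl gives the robot as it stands.
- The arm moves only by the tool drive_tool, never from a script. Its argument "increments" is a list of rows, each an object with "rotation": the turn, a rotation vector about the tool's x, y, z in degrees, a list of three; "dp": the shift along the tool's x, y, z in m, a list of three; "gripper": the opening, from 0 (shut) to 1 (fully open). In form: [{"rotation": [ax, ay, az], "dp": [dx, dy, dz], "gripper": gripper}, ...]. A call has 1 to 5 rows; each row is the pose to reach, as a shift and turn from the pose measured when the call began, along the tool's axes at that moment; what a row does not reach only later rows make up. A row lasts 1/12 s, in which the tool goes at most 41.7 mm and 7.16 degrees, less where a joint would pass 70% of its speed; a pose out of reach is approached as far as the arm can. A call with a gripper value outside its range is refused whole. The fingers move at their own pace and stop on an object; "newtons" is the grip in N (left out, the last holds). Time passes only in rows, so rows that repeat a pose let the fingers close. It gives the time, the measured TCP pose, the force and the opening at its end, in the units of the state.
- ctrl.observe(): the state, without advancing time (a new reading comes with each control period).
- ctrl.capture(name): name is "side" or "top"; returns the picture (400x640x3 uint8, blue, green, red); there is no depth.
- ctrl.camera_info(name): a dict with "mtx" (3x3 intrinsics, pixels), "view" (4x4, takes a point from world to camera coordinates). Camera axes: x right, y up, looking along -z (the intrinsics and any distortion apply to the point x, -y, -z); pixel columns grow to the right and rows downward; lengths in mm; the calibration is good to about 2 mm. A picture is of the moment at which its call begins. camera_info takes no time and is no camera call.
- ctrl.hand_in(): hands the job in, once; it reports no verdict.
The state is a dict: "t": time; "q": joint angles; "joint_velocities": joint speeds; "tau": joint torques, N m; "tcp_pos": TCP position; "orientation": TCP orientation; "contact_force": force on the tool from outside, world axes, zero at the start; "moment": the same for the moment, N m; "opening": finger opening in mm.
Only numpy, scipy, OpenCV 4.12 (cv2) and the standard library are available. Lean on these libraries where they do the work, as an engineer would, in place of code of your own. Each camera call takes 0.05 s, during which the arm holds its last target.

## Working session

There is one attempt and no reset: what is moved stays moved. The work goes in short steps, Python scripts to look and compute and a tool call to move; the robot and the scene stay as the last step left them, time stands still between calls to the robot, and variables do not carry over. Pictures are saved under pics/ and viewed, and the job is handed in when it is done.

Besides the shell and the picture viewer there is one more tool, called after "Call:" by a JSON object that holds its "fn" and its "kwargs". drive_tool: Moves the arm, as the interface text tells. Its arguments: {"type":"object","properties":{"increments":{"type":"array"},"newtons":{"type":"number"}},"required":["increments"]}

```bash
ls; mkdir -p pics; python3 - <<'E'
from bench import ctrl
import cv2
for n in("top","side"):
    im=ctrl.capture(n); cv2.imwrite(f"pics/{n}0.png",im)
    i=ctrl.camera_info(n); print(n,i)
s=ctrl.observe(); print(s); print(ctrl.grasp_offset)
E
```

```text
pics
top {'mtx': array([[401.76419869,   0.        , 312.87137652],
       [  0.        , 401.76419869, 197.03803246],
       [  0.        ,   0.        ,   1.        ]]), 'view': array([[-2.12608111e-02, -9.99724060e-01, -9.98910396e-03,
         2.86110188e+01],
       [ 9.94410259e-01, -2.21792584e-02,  1.03229439e-01,
        -5.03606738e+02],
       [-1.03422504e-01, -7.73852587e-03,  9.94607410e-01,
        -1.55869519e+03],
       [ 0.00000000e+00,  0.00000000e+00,  0.00000000e+00,
         1.00000000e+00]])}
side {'mtx': array([[388.05064395,   0.        , 325.58813566],
       [  0.        , 388.05064395, 206.68534768],
       [  0.        ,   0.        ,   1.        ]]), 'view': array([[-9.66924341e-01, -2.55056643e-01, -1.85148002e-03,
         4.68682663e+02],
       [ 1.85147994e-01, -7.06855154e-01,  6.82697599e-01,
        -1.53741383e+02],
       [-1.75435286e-01,  6.59774128e-01,  7.30698680e-01,
        -1.48539670e+03],
       [ 0.00000000e+00,  0.00000000e+00,  0.00000000e+00,
         1.00000000e+00]])}
{'t': 0.1, 'q': array([-1.22020243,  0.68987353, -0.19450616,  1.56620296,  0.15729541,
        0.90253854, -0.21509063]), 'joint_velocities': array([ 0.00019581, -0.00128546, -0.00040093, -0.00327003,  0.00121981,
        0.00032214,  0.00030366]), 'tau': array([-3.01963453e-03, -5.28507507e+01, -1.27124000e+00, -1.53837740e+01,
       -5.25262195e-02,  1.98270602e-03,  4.99999180e-05]), 'tcp_pos': array([194.57625131, 593.35163987, 238.01636571]), 'orientation': array([[ 3.11457110e-01,  9.50260134e-01, -3.82308305e-04],
       [ 9.50258817e-01, -3.11457317e-01, -1.58776860e-03],
       [-1.62786592e-03,  1.31229983e-04, -9.99998666e-01]]), 'contact_force': array([ 0.16120192,  1.01100011, -0.67975342]), 'moment': array([-0.0190016 , -0.00200531,  0.00833893]), 'opening': 88.44238453106105}
18.700000000000003
```

View pics/top0.png

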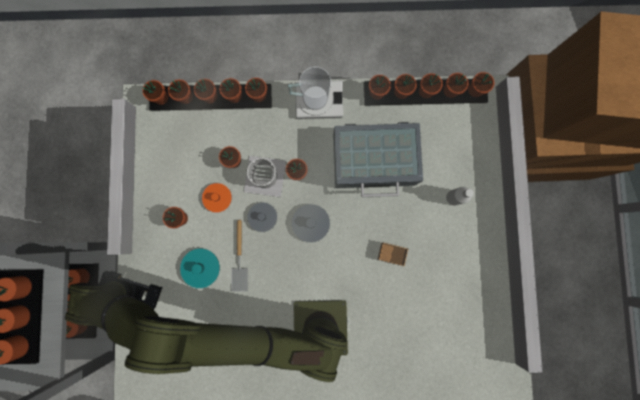

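View pics/side0.png

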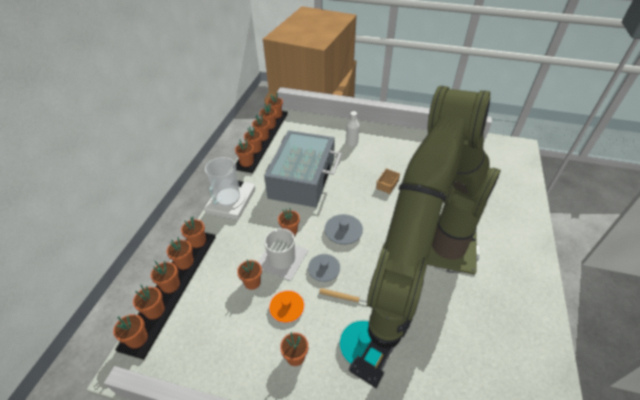

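The top view shows these candidates:
- Small grey lid at (261,216).
- Large grey lid at (308,222).
- Orange lid at (216,197).
- Turquoise lid at (199,268).

The tub is at (262,172) and the propagator at (378,155), with its bar at about y=190. I choose the small grey lid at (261,216) and check it in a close crop.

```bash
cat > h.py <<'E'
import numpy as np, cv2
from bench import ctrl
def ray(n,u,v):
    i=ctrl.camera_info(n);M=i['view'];K=i['mtx'];R=M[:3,:3];t=M[:3,3]
    d=np.array([(u-K[0,2])/K[0,0],-(v-K[1,2])/K[1,1],-1]); return -R.T@t, R.T@d
def onz(n,u,v,z):
    o,d=ray(n,u,v); return o+d*(z-o[2])/d[2]
def proj(n,p):
    i=ctrl.camera_info(n);M=i['view'];c=M[:3,:3]@np.array(p)+M[:3,3];x,y,z=c[0],-c[1],-c[2]
    K=i['mtx'];return K[0,0]*x/z+K[0,2],K[1,1]*y/z+K[1,2]
def tri(u1,v1,u2,v2):
    o1,d1=ray("top",u1,v1);o2,d2=ray("side",u2,v2)
    d1/=np.linalg.norm(d1);d2/=np.linalg.norm(d2)
    A=np.stack([d1,-d2],1);s=np.linalg.lstsq(A,o2-o1,rcond=None)[0]
    a=o1+s[0]*d1;b=o2+s[1]*d2;return (a+b)/2,np.linalg.norm(a-b)
E
python3 - <<'E'
from h import *
t=cv2.imread('pics/top0.png');s=cv2.imread('pics/side0.png')
def crop(im,x0,y0,x1,y1,f,n):
    cv2.imwrite(n,cv2.resize(im[y0:y1,x0:x1],None,fx=f,fy=f,interpolation=cv2.INTER_CUBIC))
crop(t,220,140,340,250,6,'pics/c1.png');crop(s,230,200,370,320,5,'pics/c2.png')
crop(t,320,115,430,205,6,'pics/c3.png');crop(s,260,120,350,220,6,'pics/c4.png')
E
```

```text
(no output)
```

View pics/c1.png

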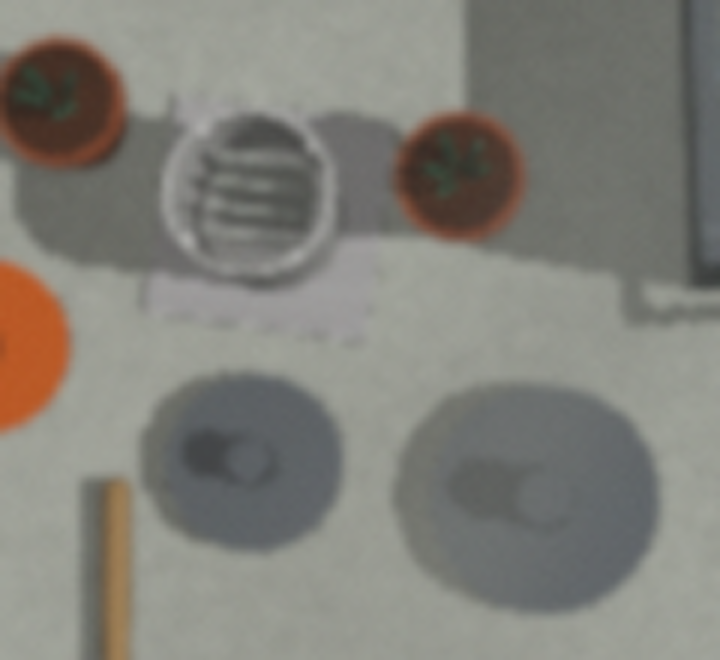

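View pics/c2.png

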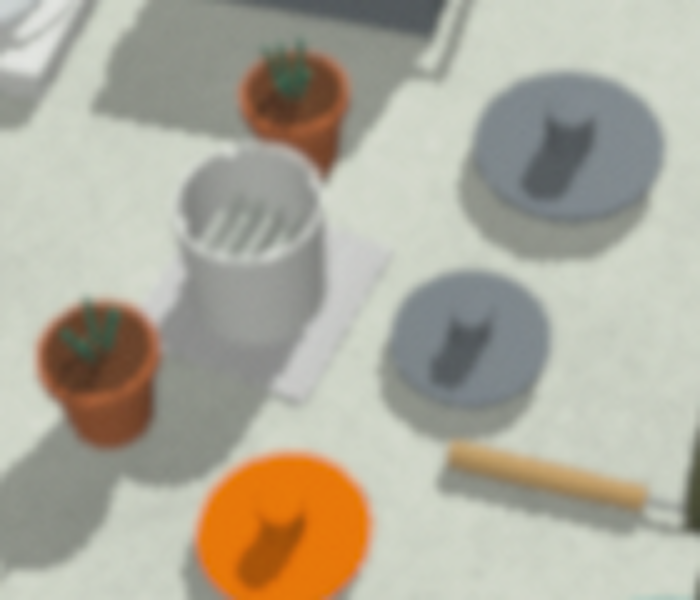

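View pics/c3.png

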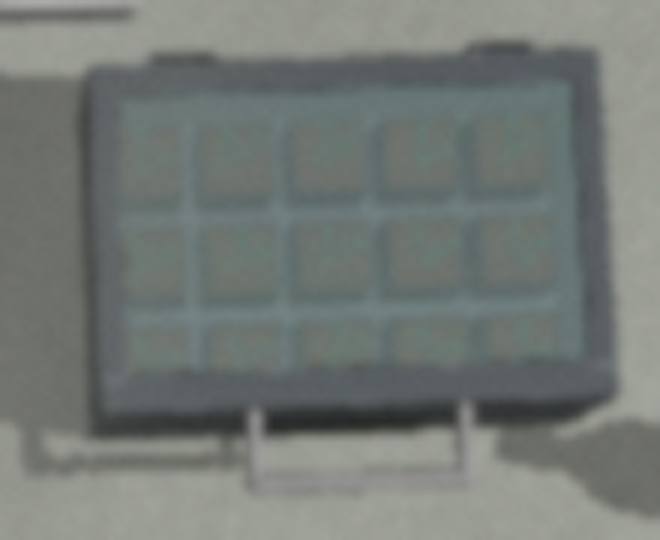

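View pics/c4.png

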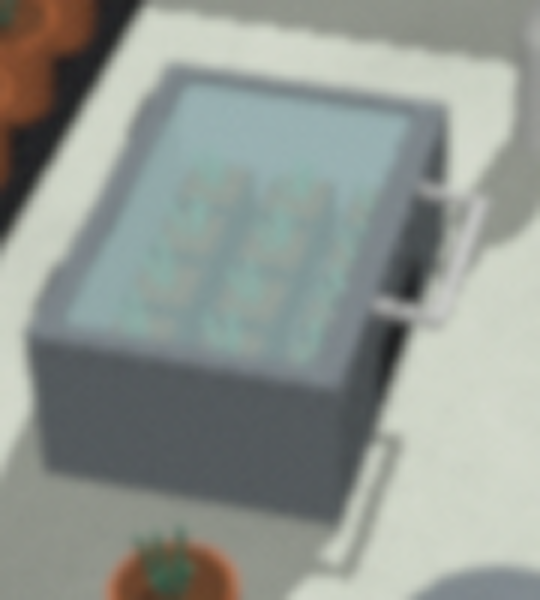

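The crop confirms the small grey lid: knob at about (262,217) and clearly smaller than the other grey one. Now I'll measure.

```bash
python3 - <<'E'
from h import *
t=cv2.imread('pics/top0.png');s=cv2.imread('pics/side0.png')
def near(m,u,v):
    n,l,st,c=cv2.connectedComponentsWithStats(m.astype(np.uint8))
    k=l[v,u]
    mm=(l==k).astype(np.uint8); cs,_=cv2.findContours(mm,cv2.RETR_EXTERNAL,cv2.CHAIN_APPROX_NONE)
    c=max(cs,key=cv2.contourArea); return c,k
for n,im,(u,v) in(("top",t,(268,220)),("side",s,(318,276))):
    I=im.astype(int); m=(I[...,0]-I[...,2]>10)
    print(n,im[v,u])
    c,k=near(cv2.morphologyEx(m.astype(np.uint8),cv2.MORPH_OPEN,np.ones((3,3))),u,v)
    hull=cv2.convexHull(c); e=cv2.fitEllipse(hull);b=cv2.boundingRect(c);print('lid',k,e,b,cv2.contourArea(c), 'z19',onz(n,*e[0],19),'bbox',onz(n,b[0]+b[2]/2-.5,b[1]+b[3]/2-.5,19))
# tub rim: polar brightest
for n,im,(u,v),r in(("top",t,(261.3,172),14),("side",s,(280,241),14)):
    g=cv2.GaussianBlur(im.mean(axis=2).astype(np.float32),(0,0),.7)
    pts=[]
    for a in np.arange(0,2*np.pi,np.pi/18):
        R=np.arange(9,19,.1);x=(u+R*np.cos(a)).astype(np.float32);y=(v+R*np.sin(a)).astype(np.float32)
        p=cv2.remap(g,x[None],y[None],cv2.INTER_CUBIC)[0];i=p.argmax();pts.append((x[i],y[i]))
    e=cv2.fitEllipseAMS(np.float32(pts));print('tub',n,e,onz(n,*e[0],110))
print(onz("side",280.5,240.7,110))
# bar handle ends
print('bar top crop->',[onz("top",320+x/6,115+y/6,120) for x,y in((255,484),(462,482))])
print('bar side crop->',[onz("side",260+x/6,120+y/6,120) for x,y in((437,322),(480,200))])
print([onz("top",320+x/6,115+y/6,120) for x,y in((87,68),(598,50),(95,412),(615,390))])
E
```

```text
top [102 100  95]Traceback (most recent call last):
  File "<stdin>", line 12, in <module>
cv2.error: OpenCV(4.12.0) /io/opencv/modules/imgproc/src/shapedescr.cpp:361: error: (-201:Incorrect size of input array) There should be at least 5 points to fit the ellipse in function 'fitEllipseNoDirect'
```

```bash
python3 - <<'E'
from h import *
t=cv2.imread('pics/top0.png');s=cv2.imread('pics/side0.png')
for p in range(236,284,2): print(p,t[220,p],end=' ')
print()
def near(m,u,v):
    n,l,st,c=cv2.connectedComponentsWithStats(m.astype(np.uint8))
    k=l[v,u]
    mm=(l==k).astype(np.uint8); cs,_=cv2.findContours(mm,cv2.RETR_EXTERNAL,cv2.CHAIN_APPROX_NONE)
    c=max(cs,key=cv2.contourArea); return c,k
for n,im,(u,v) in(("top",t,(268,220)),("side",s,(318,276))):
    I=cv2.GaussianBlur(im,(0,0),1).astype(int); m=(I[...,0]-I[...,2]>(1 if n=="top" else 6))
    print(n,im[v,u])
    c,k=near(m,u,v)
    hull=cv2.convexHull(c); e=cv2.fitEllipse(hull);b=cv2.boundingRect(c);print('lid',k,e,b,cv2.contourArea(c), 'z19',onz(n,*e[0],19),'bbox',onz(n,b[0]+b[2]/2-.5,b[1]+b[3]/2-.5,19))
# tub rim: polar brightest
for n,im,(u,v),r in(("top",t,(261.3,172),14),("side",s,(280,241),14)):
    g=cv2.GaussianBlur(im.mean(axis=2).astype(np.float32),(0,0),.7)
    pts=[]
    for a in np.arange(0,2*np.pi,np.pi/18):
        R=np.arange(9,19,.1);x=(u+R*np.cos(a)).astype(np.float32);y=(v+R*np.sin(a)).astype(np.float32)
        p=cv2.remap(g,x[None],y[None],cv2.INTER_CUBIC)[0];i=p.argmax();pts.append((x[i],y[i]))
    e=cv2.fitEllipseAMS(np.float32(pts));print('tub',n,e,onz(n,*e[0],110))
print(onz("side",280.5,240.7,110))
print('bar top crop->',[onz("top",320+x/6-.4,115+y/6-.4,120) for x,y in((255,484),(462,482))])
print('bar side crop->',[onz("side",260+x/6-.4,120+y/6-.4,120) for x,y in((437,322),(480,200))])
print([onz("top",320+x/6-.4,115+y/6-.4,120) for x,y in((87,68),(598,50),(95,412),(615,390))])
E
```

```text
236 [101 110 111] 238 [ 86 109 125] 240 [100 126 144] 242 [135 145 147] 244 [108 114 112] 246 [100 105 104] 248 [97 97 94] 250 [99 97 92] 252 [99 97 92] 254 [97 95 90] 256 [97 94 91] 258 [88 85 82] 260 [93 90 86] 262 [91 89 85] 264 [91 90 84] 266 [100  97  93] 268 [102 100  95] 270 [104 102  97] 272 [104  99  96] 274 [104 101  97] 276 [118 121 118] 278 [144 153 149] 280 [144 152 150] 282 [146 155 152] 
top [102 100  95]
lid 16 ((261.8631286621094, 216.63291931152344), (28.46280288696289, 28.88275146484375), 67.36245727539062) (248, 203, 29, 29) 614.5 z19 [431.59299193 220.68371984  19.        ] bbox [430.13158789 220.15462831  19.        ]
side [105 101  95]
lid 25 ((323.7007141113281, 267.4406433105469), (25.8979549407959, 30.311325073242188), 87.44856262207031) (309, 255, 30, 26) 587.5 z19 [432.59255466 224.14734462  19.        ] bbox [433.22664919 224.57795923  19.        ]
tub top ((262.06732177734375, 173.0998077392578), (27.30256462097168, 38.741939544677734), 179.85032653808594) [590.20882326 206.20737229 110.        ]
tub side ((278.303466796875, 240.5946044921875), (21.74855613708496, 41.169986724853516), 90.25686645507812) [600.20465097 215.11720389 110.        ]
[592.55425939 213.59704966 110.        ]
bar top crop-> [array([ 496.88848134, -165.70158397,  120.        ]), array([ 495.27775461, -293.36287578,  120.        ])]
bar side crop-> [array([ 498.96147618, -165.13646778,  120.        ]), array([ 500.84004304, -300.3706393 ,  120.        ])]
[array([762.55063393, -69.0107567 , 120.        ]), array([ 766.39230251, -390.34676954,  120.        ]), array([543.99598188, -68.13159538, 120.        ]), array([ 550.45043299, -390.37207334,  120.        ])]
```

```bash
python3 - <<'E'
from h import *
t=cv2.imread('pics/top0.png');s=cv2.imread('pics/side0.png')
def fit(n,im,ctr,z,Rm,lo,hi):
    # sample along world-radial lines in the rim plane, brightest
    g=cv2.GaussianBlur(im.mean(axis=2).astype(np.float32),(0,0),.6);W=np.array(ctr,float)
    for it in range(6):
        P=[]
        for a in np.arange(0,2*np.pi,np.pi/18):
            R=np.arange(lo,hi,.5)
            uv=np.float32([proj(n,(W[0]+r*np.cos(a),W[1]+r*np.sin(a),z)) for r in R])
            p=cv2.remap(g,uv[:,0][None],uv[:,1][None],cv2.INTER_CUBIC)[0];i=p.argmax()
            if 0<i<len(R)-1:P.append((W[0]+R[i]*np.cos(a),W[1]+R[i]*np.sin(a)))
        P=np.array(P)
        for _ in range(3):
            A=np.c_[2*P,np.ones(len(P))];x=np.linalg.lstsq(A,(P**2).sum(1),rcond=None)[0]
            r=np.sqrt(x[2]+x[0]**2+x[1]**2);e=abs(np.hypot(*(P-x[:2]).T)-r);P=P[e<max(4,1.5*np.median(e))]
        W=x[:2]
    print(n,W,r,len(P),e.mean())
fit("top",t,(592,210),110,52,42,62)
fit("side",s,(595,212),110,52,42,62)
E
```

```text
Traceback (most recent call last):
  File "h.py", line 9, in proj
    i=ctrl.camera_info(n);M=i['view'];c=M[:3,:3]@np.array(p)+M[:3,3];x,y,z=c[0],-c[1],-c[2]
ValueError: time passes only in moves, steps and waits
```

```bash
sed -i "s/^def ray/_c={}\ndef ci(n):\n    if n not in _c:_c[n]=ctrl.camera_info(n)\n    return _c[n]\ndef ray/; s/i=ctrl.camera_info(n);M/i=ci(n);M/" h.py; cat >> h.py <<'E'
def fit(n,im,ctr,z,lo,hi):
    g=cv2.GaussianBlur(im.mean(axis=2).astype(np.float32),(0,0),.6);W=np.array(ctr,float)
    for it in range(6):
        P=[]
        for a in np.arange(0,2*np.pi,np.pi/18):
            R=np.arange(lo,hi,.5)
            uv=np.float32([proj(n,(W[0]+r*np.cos(a),W[1]+r*np.sin(a),z)) for r in R])
            p=cv2.remap(g,np.ascontiguousarray(uv[:,0][None]),np.ascontiguousarray(uv[:,1][None]),cv2.INTER_CUBIC)[0];i=p.argmax()
            if 0<i<len(R)-1:P.append((W[0]+R[i]*np.cos(a),W[1]+R[i]*np.sin(a)))
        P=np.array(P)
        for _ in range(3):
            A=np.c_[2*P,np.ones(len(P))];x=np.linalg.lstsq(A,(P**2).sum(1),rcond=None)[0]
            r=np.sqrt(x[2]+x[0]**2+x[1]**2);e=abs(np.hypot(*(P-x[:2]).T)-r);P=P[e<max(4,1.5*np.median(e))]
        W=x[:2]
    print(n,W,r,len(P),e.mean())
E
python3 - <<'E'
from h import *
t=cv2.imread('pics/top0.png');s=cv2.imread('pics/side0.png')
fit("top",t,(592,210),110,42,62)
fit("side",s,(595,212),110,42,62)
for p in [(432,222,51),(592,210,110)]: print(proj("top",p),proj("side",p))
E
```

```text
top [598.44804937 209.50631669] 51.356146187735824 31 1.2519914932013052
side [602.79549718 212.05507315] 52.0808756393874 25 1.9330413856982793
(np.float64(260.3954026184391), np.float64(216.08259097489548)) (np.float64(323.9694887635925), np.float64(261.86289029529183))
(np.float64(261.0570188257379), np.float64(172.65231228508736)) (np.float64(280.9864577112895), np.float64(239.95254912492453))
```

```bash
cat >> h.py <<'E'
def efit(n,im,ctr,z,lo,hi,sgn,out=True):
    g=cv2.GaussianBlur(im.mean(axis=2).astype(np.float32),(0,0),.8);W=np.array(ctr,float)
    for it in range(6):
        P=[];S=[]
        for a in np.arange(0,2*np.pi,np.pi/24):
            R=np.arange(lo,hi,.5)
            uv=np.float32([proj(n,(W[0]+r*np.cos(a),W[1]+r*np.sin(a),z)) for r in R])
            p=cv2.remap(g,np.ascontiguousarray(uv[:,0][None]),np.ascontiguousarray(uv[:,1][None]),cv2.INTER_CUBIC)[0]
            d=sgn*np.gradient(p);i=d.argmax()
            if 0<i<len(R)-1:P.append((W[0]+R[i]*np.cos(a),W[1]+R[i]*np.sin(a)))
        P=np.array(P)
        for _ in range(4):
            A=np.c_[2*P,np.ones(len(P))];x=np.linalg.lstsq(A,(P**2).sum(1),rcond=None)[0]
            r=np.sqrt(x[2]+x[0]**2+x[1]**2);e=abs(np.hypot(*(P-x[:2]).T)-r);P=P[e<max(3,2*np.median(e))]
        W=x[:2]
    print(n,W,r,len(P),e.mean())
E
python3 - <<'E'
from h import *
t=cv2.imread('pics/top0.png');s=cv2.imread('pics/side0.png')
for k in(1.,):
  efit("top",t,(432,221),19,48,70,1);efit("side",s,(432,223),19,48,70,1)
  print('tub out');efit("top",t,(597,210),110,46,64,-1);efit("side",s,(600,212),110,46,64,-1)
  print('tub in');efit("top",t,(597,210),110,40,54,1);efit("side",s,(600,212),110,40,54,1)
  print('knob');efit("top",t,(432,221),51,9,20,-1);
st=ctrl.observe();R=st['orientation'];p=st['tcp_pos'];print(R.T@(np.array([430,221,140])-p))
# yaw to bring tool x to world: angle of tool x
print(np.degrees(np.arctan2(R[1,0],R[0,0])))
E
```

```text
top [432.59923264 228.44350352] 64.72943586993358 34 2.0139460565263283
side [432.93951649 224.30943895] 60.33348174441751 33 1.0401709208981589
tub out
top [598.09457595 209.97322177] 56.45497329843894 42 0.9574162842626665
side [600.86519325 211.19797363] 57.30042626255754 30 1.123864888847694
tub in
top [598.10783647 209.10436005] 45.448726928472084 40 1.2015277881561275
side [599.07926582 211.17998898] 45.61370532380553 36 1.0985659154565952
knob
top [431.75485698 221.7125938 ] 11.80146483265262 39 1.2241422171323002
[-280.34647068  339.67258315   98.51743879]
71.8529104367447
```

```bash
cat > g.py <<'E'
import sys,numpy as np
from scipy.spatial.transform import Rotation as Ro
from bench import ctrl
def go(x,y,z,yaw):
    s=ctrl.observe();R=s['orientation'];p=s['tcp_pos'];c,n=np.cos(np.radians(yaw)),np.sin(np.radians(yaw))
    T=np.array([[c,n,0],[n,-c,0],[0,0,-1.]])
    print('dp',np.round(R.T@(np.array([x,y,z])-p)/1e3,4),'rot',np.round(Ro.from_matrix(R.T@T).as_rotvec(degrees=True),2),'dist',np.linalg.norm(np.array([x,y,z])-p))
    print('t',s['t'],'p',p.round(1),'F',s['contact_force'].round(1),'M',s['moment'].round(2),'open',round(s['opening'],1),'q',s['q'].round(2))
go(*map(float,sys.argv[1:5]))
E
python3 g.py 432 222 180 0
```

```text
dp [-0.2788  0.3413  0.0585] rot [6.000e-02 8.000e-02 7.185e+01] dist 444.5649284036428
t 0.1 p [194.6 593.4 238. ] F [ 0.2  1.  -0.7] M [-0.02 -0.    0.01] open 88.4 q [-1.22  0.69 -0.19  1.57  0.16  0.9  -0.22]
```

Call:
{"fn": "drive_tool", "kwargs": {"increments": [{"rotation":[0,0,7.1],"dp":[-0.026,0.032,0],"gripper":1},{"rotation":[0,0,14.2],"dp":[-0.052,0.064,0],"gripper":1},{"rotation":[0,0,21.3],"dp":[-0.078,0.096,0],"gripper":1},{"rotation":[0,0,28.4],"dp":[-0.104,0.128,0],"gripper":1},{"rotation":[0,0,35.5],"dp":[-0.13,0.16,0],"gripper":1}], "newtons": 30}}

```text
t: 0.52
tcp_pos: [306.7, 418.0, 238.1]
orientation: [[0.809, 0.588, -0.001], [0.588, -0.809, -0.002], [-0.002, 0.001, -1.0]]
contact_force: [1.4, -0.1, -0.3]
opening: 88.0
```

```bash
python3 g.py 432 222 180 0
```

```text
dp [-0.0138  0.2321  0.0584] rot [ 0.11  0.07 36.02] dist 239.7650823219495
t 0.5167 p [306.7 418.  238.1] F [ 1.4 -0.1 -0.3] M [-0.03 -0.06 -0.01] open 88.0 q [-1.    0.55 -0.04  1.89  0.03  0.71 -0.43]
```

Call:
{"fn": "drive_tool", "kwargs": {"increments": [{"rotation":[0.1,0,7],"dp":[-0.002,0.035,0.004],"gripper":1},{"rotation":[0.1,0,14],"dp":[-0.004,0.07,0.008],"gripper":1},{"rotation":[0.1,0,21],"dp":[-0.007,0.105,0.016],"gripper":1},{"rotation":[0.1,0,28],"dp":[-0.009,0.14,0.024],"gripper":1},{"rotation":[0.1,0,35],"dp":[-0.011,0.175,0.032],"gripper":1}]}}

```text
t: 0.93
tcp_pos: [401.2, 268.4, 206.0]
orientation: [[1.0, 0.012, -0.001], [0.012, -1.0, -0.001], [-0.001, 0.001, -1.0]]
contact_force: [0.3, -0.7, 0.2]
opening: 88.2
```

```bash
python3 g.py 432 222 100 0
```

```text
dp [0.0304 0.0467 0.106 ] rot [0.03 0.07 0.69] dist 119.72836702986339
t 0.9333 p [401.2 268.4 206. ] F [ 0.3 -0.7  0.2] M [-0.02  0.04  0.05] open 88.2 q [-0.75  0.56  0.11  2.03 -0.11  0.56 -0.56]
```

Call:
{"fn": "drive_tool", "kwargs": {"increments": [{"rotation":[0,0,0.7],"dp":[0.015,0.024,0.02],"gripper":1},{"rotation":[0,0,0.7],"dp":[0.03,0.047,0.04],"gripper":1},{"rotation":[0,0,0.7],"dp":[0.0305,0.0467,0.075],"gripper":1},{"rotation":[0,0,0.7],"dp":[0.0305,0.0467,0.106],"gripper":1},{"rotation":[0,0,0.7],"dp":[0.0305,0.0467,0.106],"gripper":1}]}}

```text
t: 1.35
tcp_pos: [429.5, 220.0, 95.5]
orientation: [[1.0, -0.001, -0.009], [-0.001, -1.0, -0.005], [-0.009, 0.005, -1.0]]
contact_force: [-1.2, -0.1, 0.2]
opening: 88.1
```

```bash
python3 g.py 432 222 26 0; python3 - <<'E'
from h import *
for n in("top","side"):
    im=ctrl.capture(n); cv2.imwrite(f"pics/{n}1.png",im)
t=cv2.imread('pics/top1.png')[160:270,200:340];s=cv2.imread('pics/side1.png')[200:320,230:390]
cv2.imwrite('pics/j1.png',np.hstack([cv2.resize(t,(560,440),interpolation=2)[:,:400],cv2.resize(s,(534,400),interpolation=2)[:,:400].repeat(1,0) if 0 else cv2.resize(s,(560,440),interpolation=2)[:,:400]]))
E
```

```text
dp [ 0.0031 -0.0023  0.0695] rot [ 0.29  0.53 -0.06] dist 69.58049078415654
t 1.35 p [429.5 220.   95.5] F [-1.2 -0.1  0.2] M [-0.06  0.12 -0.01] open 88.1 q [-0.6   0.77  0.05  2.1  -0.12  0.28 -0.45]
```

View pics/j1.png

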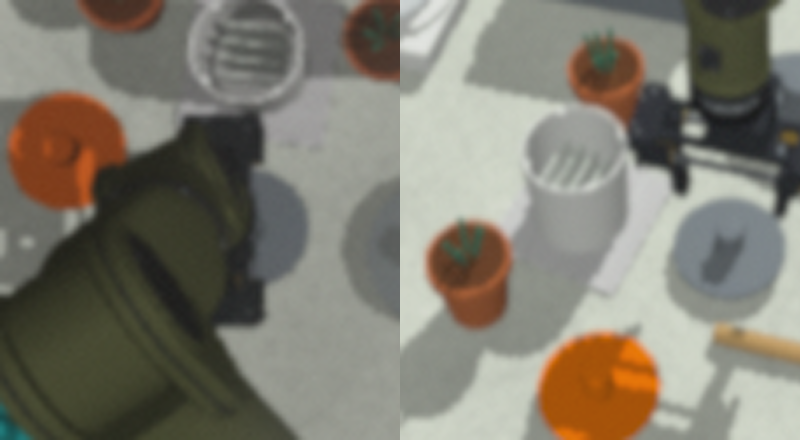

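The gripper is above the grey lid: jaws straddle its knob in the side view (about (725,240) in this crop), and body and tub are clear of each other. Now I'll descend.

Call:
{"fn": "drive_tool", "kwargs": {"increments": [{"rotation":[0.3,0.5,0],"dp":[0.003,-0.002,0.02],"gripper":1},{"rotation":[0.3,0.5,0],"dp":[0.003,-0.002,0.04],"gripper":1},{"rotation":[0.3,0.5,0],"dp":[0.003,-0.002,0.055],"gripper":1},{"rotation":[0.3,0.5,0],"dp":[0.003,-0.002,0.068],"gripper":1},{"rotation":[0.3,0.5,0],"dp":[0.003,-0.002,0.068],"gripper":1}]}}

```text
t: 1.87
tcp_pos: [434.2, 224.4, 31.8]
orientation: [[1.0, 0.001, 0.005], [0.001, -1.0, 0.004], [0.005, -0.004, -1.0]]
contact_force: [-0.2, -0.3, 0.2]
opening: 88.3
```

```bash
python3 g.py 432 222 26 0
```

```text
dp [-0.0022  0.0024  0.0058] rot [-0.22 -0.3   0.07] dist 6.69165786429623
t 1.8667 p [434.2 224.4  31.8] F [-0.2 -0.3  0.2] M [-0.08  0.09  0.03] open 88.3 q [-0.58  0.89  0.02  2.12 -0.12  0.12 -0.45]
```

Call:
{"fn": "drive_tool", "kwargs": {"increments": [{"rotation":[-0.2,-0.3,0],"dp":[-0.002,0.0025,0.005],"gripper":1},{"rotation":[-0.2,-0.3,0],"dp":[-0.002,0.0025,0.005],"gripper":1},{"rotation":[-0.2,-0.3,0],"dp":[-0.002,0.0025,0.005],"gripper":0.3},{"rotation":[-0.2,-0.3,0],"dp":[-0.002,0.0025,0.005],"gripper":0.2},{"rotation":[-0.2,-0.3,0],"dp":[-0.002,0.0025,0.005],"gripper":0.1}], "newtons": 20}}

```text
t: 2.28
tcp_pos: [432.7, 222.2, 27.6]
orientation: [[1.0, 0.001, 0.001], [0.001, -1.0, 0.001], [0.001, -0.001, -1.0]]
contact_force: [-0.1, 0.6, 0.5]
opening: 70.3
```

```bash
python3 g.py 432 222 26 0
```

```text
dp [-0.0007  0.0002  0.0016] rot [-0.06 -0.07  0.08] dist 1.719227434662231
t 2.2833 p [432.7 222.2  27.6] F [-0.1  0.6  0.5] M [-0.05  0.04  0.01] open 70.3 q [-0.58  0.9   0.02  2.12 -0.12  0.12 -0.45]
```

Call:
{"fn": "drive_tool", "kwargs": {"increments": [{"rotation":[0,0,0],"dp":[-0.0005,0,0.001],"gripper":0.1},{"rotation":[0,0,0],"dp":[-0.0005,0,0.001],"gripper":0.1},{"rotation":[0,0,0],"dp":[-0.0005,0,0.001],"gripper":0.1},{"rotation":[0,0,0],"dp":[-0.0005,0,0.001],"gripper":0.1},{"rotation":[0,0,0],"dp":[-0.0005,0,0.001],"gripper":0.1}], "newtons": 20}}

```text
t: 2.7
tcp_pos: [432.1, 222.2, 26.5]
orientation: [[1.0, 0.001, 0.001], [0.001, -1.0, 0.001], [0.001, -0.001, -1.0]]
contact_force: [0.0, -0.3, -0.3]
opening: 36.9
```

Call:
{"fn": "drive_tool", "kwargs": {"increments": [{"rotation":[0,0,0],"dp":[0,0,0],"gripper":0.1},{"rotation":[0,0,0],"dp":[0,0,0],"gripper":0.1},{"rotation":[0,0,0],"dp":[0,0,0],"gripper":0.1},{"rotation":[0,0,0],"dp":[0,0,0],"gripper":0.1},{"rotation":[0,0,0],"dp":[0,0,0],"gripper":0.1}], "newtons": 40}}

```text
t: 3.12
tcp_pos: [432.2, 222.2, 26.5]
orientation: [[1.0, 0.001, 0.001], [0.001, -1.0, 0.001], [0.001, -0.001, -1.0]]
contact_force: [0.3, 0.3, -0.1]
opening: 29.1
```

```bash
python3 g.py 432 222 26 0
```

```text
dp [-0.0002  0.0002  0.0005] rot [-0.05 -0.07  0.07] dist 0.572786624239258
t 3.1167 p [432.2 222.2  26.5] F [ 0.3  0.3 -0.1] M [-0.1  -0.02  0.03] open 29.1 q [-0.58  0.91  0.02  2.12 -0.12  0.12 -0.45]
```

Call:
{"fn": "drive_tool", "kwargs": {"increments": [{"rotation":[0,0,0],"dp":[0,0,-0.01],"gripper":0.1},{"rotation":[0,0,0],"dp":[0,0,-0.035],"gripper":0.1},{"rotation":[0,0,0],"dp":[0,0,-0.07],"gripper":0.1},{"rotation":[0,0,0],"dp":[0,0,-0.105],"gripper":0.1},{"rotation":[0,0,0],"dp":[0,0,-0.14],"gripper":0.1}]}}

```text
t: 3.53
tcp_pos: [431.2, 221.6, 168.4]
orientation: [[1.0, 0.001, 0.0], [0.001, -1.0, 0.0], [0.0, -0.0, -1.0]]
contact_force: [0.8, 0.3, -1.0]
opening: 28.9
```

```bash
python3 g.py 598.5 210 175 0
```

```text
dp [ 0.1673  0.0118 -0.0066] rot [-0.03 -0.    0.07] dist 167.83286649485686
t 3.5333 p [431.2 221.6 168.4] F [ 0.8  0.3 -1. ] M [-0.    0.01 -0.04] open 28.9 q [-0.62  0.63  0.08  2.06 -0.11  0.46 -0.46]
```

Call:
{"fn": "drive_tool", "kwargs": {"increments": [{"rotation":[0,0,0],"dp":[0.02,0.0015,-0.004],"gripper":0.1},{"rotation":[0,0,0],"dp":[0.055,0.004,-0.007],"gripper":0.1},{"rotation":[0,0,0],"dp":[0.09,0.0065,-0.007],"gripper":0.1},{"rotation":[0,0,0],"dp":[0.12,0.0085,-0.007],"gripper":0.1},{"rotation":[0,0,0],"dp":[0.145,0.0105,-0.007],"gripper":0.1}]}}

```text
t: 3.95
tcp_pos: [578.2, 210.5, 176.5]
orientation: [[1.0, 0.0, 0.001], [0.0, -1.0, 0.001], [0.001, -0.001, -1.0]]
contact_force: [-0.0, 0.0, -1.3]
opening: 28.9
```

Call:
{"fn": "drive_tool", "kwargs": {"increments": [{"rotation":[0,0,0],"dp":[0.012,0,0],"gripper":0.1},{"rotation":[0,0,0],"dp":[0.015,0,0],"gripper":0.1},{"rotation":[0,0,0],"dp":[0.015,0,0],"gripper":0.1}]}}

```text
t: 4.2
tcp_pos: [593.1, 210.0, 176.6]
orientation: [[1.0, -0.001, 0.001], [-0.001, -1.0, 0.0], [0.001, -0.0, -1.0]]
contact_force: [-1.1, 0.1, -1.5]
opening: 28.8
```

```bash
python3 g.py 598.5 210 175 0; python3 - <<'E'
from h import *
for n in("top","side"):
    im=ctrl.capture(n); cv2.imwrite(f"pics/{n}2.png",im)
t=cv2.imread('pics/top2.png')[130:230,210:310];s=cv2.imread('pics/side2.png')[180:280,230:330]
cv2.imwrite('pics/j2.png',np.hstack([cv2.resize(x,(400,400),interpolation=2) for x in (t,s)]))
E
```

```text
dp [0.0054 0.     0.0016] rot [-0.02 -0.06 -0.03] dist 5.649573376522183
t 4.2 p [593.1 210.  176.6] F [-1.1  0.1 -1.5] M [-0.06  0.09  0.02] open 28.8 q [-0.46  0.77  0.08  1.62 -0.08  0.75 -0.34]
```

View pics/j2.png

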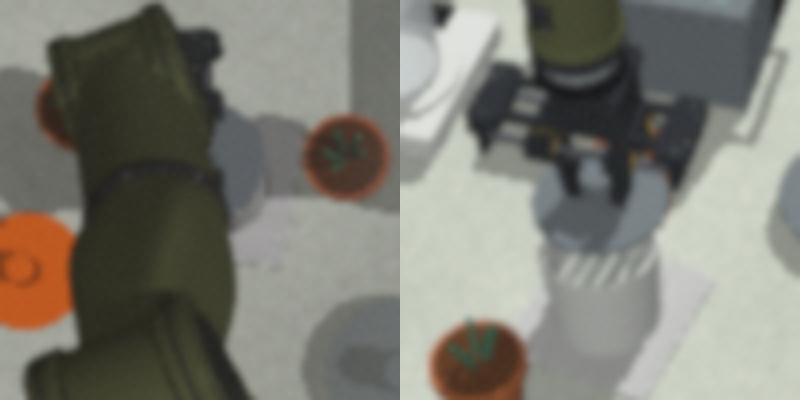

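```bash
python3 - <<'E'
from h import *
a=np.radians(np.arange(0,360,3))
for y in(206,210,214):
  for n in("top","side"):
    p=np.array([proj(n,(593.1+59*np.cos(b),y+59*np.sin(b),167)) for b in a]); print(y,n,p.min(0).round(1),p.max(0).round(1))
E
```

```text
206 top [243.7 153.7] [276.3 185.9]
206 side [262.3 215.9] [296.9 242.3]
210 top [242.6 153.8] [275.1 185.9]
210 side [261.9 216.7] [296.5 243.3]
214 top [241.5 153.8] [274. 186.]
214 side [261.5 217.5] [296.1 244.2]
```

Call:
{"fn": "drive_tool", "kwargs": {"increments": [{"rotation":[0,0,0],"dp":[0.0055,-0.001,0],"gripper":0.1},{"rotation":[0,0,0],"dp":[0.0055,-0.001,0.01],"gripper":0.1},{"rotation":[0,0,0],"dp":[0.0055,-0.001,0.02],"gripper":0.1},{"rotation":[0,0,0],"dp":[0.0055,-0.001,0.028],"gripper":0.1},{"rotation":[0,0,0],"dp":[0.0055,-0.001,0.028],"gripper":0.1}]}}

```text
t: 4.72
tcp_pos: [594.7, 211.3, 145.7]
orientation: [[1.0, 0.002, -0.006], [0.002, -1.0, -0.001], [-0.006, 0.001, -1.0]]
contact_force: [-0.3, -0.1, -1.4]
opening: 29.0
```

```bash
python3 g.py 598.5 211 140 0; python3 - <<'E'
from h import *
for n in("side",):
    im=ctrl.capture(n); cv2.imwrite(f"pics/{n}3.png",im)
s=cv2.imread('pics/side3.png')[190:280,235:325]
cv2.imwrite('pics/j3.png',cv2.resize(s,(540,540),interpolation=2))
E
```

```text
dp [0.0038 0.0003 0.0057] rot [0.08 0.33 0.09] dist 6.847064728777004
t 4.7167 p [594.7 211.3 145.7] F [-0.3 -0.1 -1.4] M [-0.1   0.12  0.03] open 29.0 q [-0.45  0.81  0.07  1.63 -0.08  0.71 -0.34]
```

View pics/j3.png

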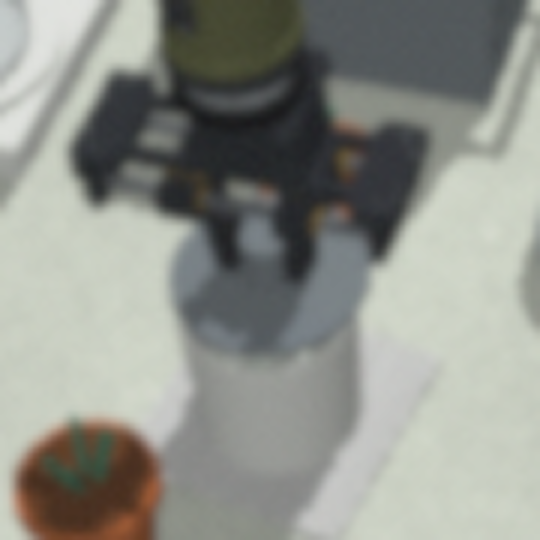

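Call:
{"fn": "drive_tool", "kwargs": {"increments": [{"rotation":[0,0.3,0],"dp":[0.004,0,0.001],"gripper":0.1},{"rotation":[0,0.3,0],"dp":[0.004,0,0.003],"gripper":0.1},{"rotation":[0,0.3,0],"dp":[0.004,0,0.005],"gripper":0.1},{"rotation":[0,0.3,0],"dp":[0.004,0,0.007],"gripper":0.1},{"rotation":[0,0.3,0],"dp":[0.004,0,0.009],"gripper":0.1}]}}

```text
t: 5.18
tcp_pos: [599.4, 211.5, 137.6]
orientation: [[1.0, 0.001, 0.001], [0.001, -1.0, -0.001], [0.001, 0.001, -1.0]]
contact_force: [0.3, 0.3, -0.7]
opening: 29.4
```

```bash
python3 g.py 598.5 211 131 0
```

```text
dp [-0.0009  0.0005  0.0066] rot [ 0.05 -0.06  0.08] dist 6.687196004136289
t 5.1833 p [599.4 211.5 137.6] F [ 0.3  0.3 -0.7] M [-0.05  0.05  0.03] open 29.4 q [-0.45  0.83  0.07  1.63 -0.08  0.69 -0.34]
```

Call:
{"fn": "drive_tool", "kwargs": {"increments": [{"rotation":[0,0,0],"dp":[-0.0005,0,0.001],"gripper":0.1},{"rotation":[0,0,0],"dp":[-0.0005,0,0.002],"gripper":0.1},{"rotation":[0,0,0],"dp":[-0.0005,0,0.004],"gripper":0.1},{"rotation":[0,0,0],"dp":[-0.0005,0,0.006],"gripper":0.1},{"rotation":[0,0,0],"dp":[-0.0005,0,0.007],"gripper":0.1}]}}

```text
t: 5.6
tcp_pos: [599.0, 211.7, 130.5]
orientation: [[1.0, 0.001, 0.001], [0.001, -1.0, -0.0], [0.001, 0.0, -1.0]]
contact_force: [-1.3, 0.3, 3.2]
opening: 28.9
```

```bash
python3 g.py 598.5 211 128 0
```

```text
dp [-0.0005  0.0007  0.0025] rot [ 0.02 -0.07  0.08] dist 2.69363653857494
t 5.6 p [599.  211.7 130.5] F [-1.3  0.3  3.2] M [-0.06  0.12 -0.03] open 28.9 q [-0.45  0.84  0.07  1.63 -0.08  0.67 -0.34]
```

Contact starts at the expected rest height of 130.5, so the lid is centred. Now I'll press it home.

Call:
{"fn": "drive_tool", "kwargs": {"increments": [{"rotation":[0,0,0],"dp":[0,0,0.002],"gripper":0.1},{"rotation":[0,0,0],"dp":[0,0,0.004],"gripper":0.1},{"rotation":[0,0,0],"dp":[0,0,0.006],"gripper":0.1},{"rotation":[0,0,0],"dp":[0,0,0.008],"gripper":0.1},{"rotation":[0,0,0],"dp":[0,0,0.009],"gripper":0.1}], "newtons": 50}}

```text
t: 6.02
tcp_pos: [599.3, 212.1, 122.6]
orientation: [[1.0, 0.002, 0.002], [0.002, -1.0, 0.0], [0.002, -0.0, -1.0]]
contact_force: [-4.1, -0.8, 16.4]
opening: 28.6
```

```bash
python3 g.py 598.5 211 121.5 0
```

```text
dp [-0.0008  0.0011  0.0011] rot [-0.02 -0.12  0.09] dist 1.7569151223479382
t 6.0167 p [599.3 212.1 122.6] F [-4.1 -0.8 16.4] M [-0.12  0.98 -0.06] open 28.6 q [-0.45  0.85  0.07  1.64 -0.08  0.66 -0.34]
```

Call:
{"fn": "drive_tool", "kwargs": {"increments": [{"rotation":[0,0,0],"dp":[0,0,0.002],"gripper":0.1},{"rotation":[0,0,0],"dp":[0,0,0.003],"gripper":0.1},{"rotation":[0,0,0],"dp":[0,0,0.003],"gripper":0.1},{"rotation":[0,0,0],"dp":[0,0,0.003],"gripper":0.1}]}}

```text
t: 6.35
tcp_pos: [599.3, 212.1, 122.5]
orientation: [[1.0, 0.001, 0.003], [0.001, -1.0, 0.001], [0.003, -0.001, -1.0]]
contact_force: [-7.1, -1.6, 22.5]
opening: 29.0
```

```bash
python3 g.py 598.5 211 121.5 0
```

```text
dp [-0.0008  0.0011  0.001 ] rot [-0.05 -0.16  0.07] dist 1.7330108344785915
t 6.35 p [599.3 212.1 122.5] F [-7.1 -1.6 22.5] M [-0.44  1.56 -0.  ] open 29.0 q [-0.45  0.85  0.07  1.64 -0.08  0.66 -0.34]
```

Hard stop at 122.5, matching the seated height. Relax and release.

Call:
{"fn": "drive_tool", "kwargs": {"increments": [{"rotation":[0,0,0],"dp":[0,0,0],"gripper":0.1},{"rotation":[0,0,0],"dp":[0,0,0],"gripper":1},{"rotation":[0,0,0],"dp":[0,0,-0.001],"gripper":1},{"rotation":[0,0,0],"dp":[0,0,-0.001],"gripper":1},{"rotation":[0,0,0],"dp":[0,0,-0.001],"gripper":1}]}}

```text
t: 6.77
tcp_pos: [599.4, 212.0, 123.1]
orientation: [[1.0, 0.001, 0.003], [0.001, -1.0, 0.001], [0.003, -0.001, -1.0]]
contact_force: [-0.6, -0.0, -0.2]
opening: 53.3
```

Call:
{"fn": "drive_tool", "kwargs": {"increments": [{"rotation":[0,0,0],"dp":[0,0,0],"gripper":1},{"rotation":[0,0,0],"dp":[0,0,-0.02],"gripper":1},{"rotation":[0,0,0],"dp":[0,0,-0.05],"gripper":1},{"rotation":[0,0,0],"dp":[0,0,-0.085],"gripper":1},{"rotation":[0,0,0],"dp":[0,0,-0.12],"gripper":1}]}}

```text
t: 7.18
tcp_pos: [598.5, 211.6, 243.7]
orientation: [[1.0, 0.001, 0.001], [0.001, -1.0, -0.0], [0.001, 0.0, -1.0]]
contact_force: [0.4, -0.3, 0.9]
opening: 86.7
```

```bash
python3 g.py 490 -60 270 0; python3 - <<'E'
from h import *
for n in("side",):
    im=ctrl.capture(n); cv2.imwrite(f"pics/{n}4.png",im)
s=cv2.imread('pics/side4.png')[190:280,235:325]
cv2.imwrite('pics/j4.png',cv2.resize(s,(540,540),interpolation=2))
E
```

```text
dp [-0.1088  0.2715 -0.0263] rot [ 0.01 -0.05  0.06] dist 293.71408612669524
t 7.1833 p [598.5 211.6 243.7] F [ 0.4 -0.3  0.9] M [-0.01  0.01 -0.05] open 86.7 q [-0.46  0.7   0.09  1.54 -0.07  0.91 -0.35]
```

View pics/j4.png

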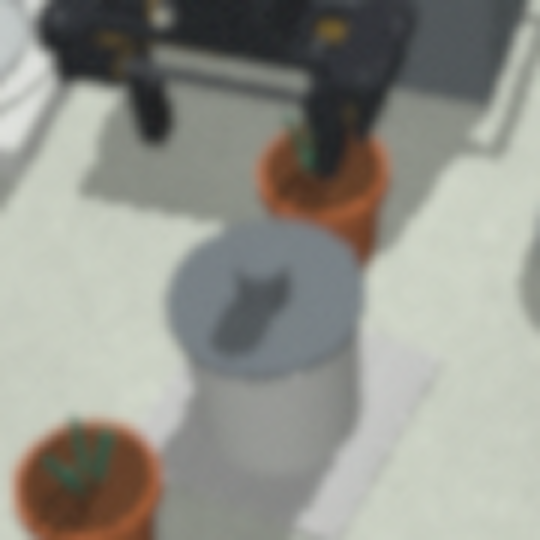

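The side crop shows the lid level on the tub, its edge overhanging evenly around (265,300), gripper clear and pots undisturbed. Now I'll move to above the bar, re-checking the lid from the top view on the way.

Call:
{"fn": "drive_tool", "kwargs": {"increments": [{"rotation":[0,0,0],"dp":[-0.013,0.033,-0.005],"gripper":0.4},{"rotation":[0,0,0],"dp":[-0.026,0.066,-0.01],"gripper":0.35},{"rotation":[0,0,0],"dp":[-0.039,0.1,-0.015],"gripper":0.35},{"rotation":[0,0,0],"dp":[-0.052,0.133,-0.015],"gripper":0.35},{"rotation":[0,0,0],"dp":[-0.065,0.166,-0.015],"gripper":0.35}], "newtons": 30}}

```text
t: 7.65
tcp_pos: [537.2, 45.3, 265.1]
orientation: [[1.0, 0.001, 0.015], [0.001, -1.0, 0.005], [0.015, -0.005, -1.0]]
contact_force: [1.2, -0.0, 0.2]
opening: 56.9
```

Call:
{"fn": "drive_tool", "kwargs": {"increments": [{"rotation":[0,0,0],"dp":[-0.01,0.035,0],"gripper":0.35},{"rotation":[0,0,0],"dp":[-0.02,0.07,0],"gripper":0.35},{"rotation":[0,0,0],"dp":[-0.028,0.105,0],"gripper":0.35},{"rotation":[0,0,0],"dp":[-0.036,0.14,0.005],"gripper":0.35},{"rotation":[0,0,0],"dp":[-0.036,0.175,0.01],"gripper":0.35}]}}

```text
t: 8.07
tcp_pos: [499.8, -131.3, 253.6]
orientation: [[1.0, 0.0, 0.014], [0.0, -1.0, 0.005], [0.014, -0.005, -1.0]]
contact_force: [0.0, 0.5, 0.2]
opening: 31.0
```

```bash
python3 g.py 497 -229 200 0.8; python3 - <<'E'
from h import *
for n in("top","side"):
    im=ctrl.capture(n); cv2.imwrite(f"pics/{n}5.png",im)
t=cv2.imread('pics/top5.png');s=cv2.imread('pics/side5.png')
print('lid at z115');efit("top",t,(598,211),115,48,70,1);efit("side",s,(598,211),115,48,70,1)
efit("top",t,(598,211),147,9,20,-1)
cv2.imwrite('pics/j5.png',np.hstack([cv2.resize(x,(400,400),interpolation=2) for x in(t[110:230,230:350],s[100:260,230:390])]))
E
```

```text
dp [-0.0035  0.0979  0.0531] rot [-0.27 -0.79 -0.78] dist 111.4706718643853
t 8.0667 p [ 499.8 -131.3  253.6] F [0.  0.5 0.2] M [-0.07  0.1   0.02] open 31.0 q [ 0.14  0.52  0.05  1.89 -0.05  0.72  0.22]
lid at z115
top [594.66425615 207.59617275] 60.86630497334484 37 1.5599754357675142
side [598.9744906  212.75001762] 58.92998076851565 34 0.9921418742445942
top [599.45513147 209.9320691 ] 11.517980074541846 30 0.9742067421771776
```

View pics/j5.png

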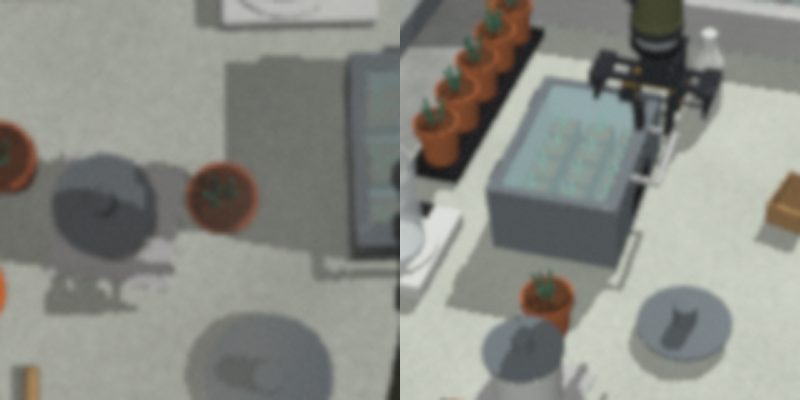

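Call:
{"fn": "drive_tool", "kwargs": {"increments": [{"rotation":[-0.3,-0.8,-0.8],"dp":[-0.0005,0.03,0.01],"gripper":0.38},{"rotation":[-0.3,-0.8,-0.8],"dp":[-0.001,0.06,0.02],"gripper":0.38},{"rotation":[-0.3,-0.8,-0.8],"dp":[-0.0015,0.09,0.035],"gripper":0.38},{"rotation":[-0.3,-0.8,-0.8],"dp":[-0.002,0.098,0.053],"gripper":0.38},{"rotation":[-0.3,-0.8,-0.8],"dp":[-0.002,0.098,0.07],"gripper":0.38}]}}

```text
t: 8.58
tcp_pos: [497.5, -238.8, 182.3]
orientation: [[1.0, -0.002, 0.001], [-0.002, -1.0, -0.007], [0.001, 0.007, -1.0]]
contact_force: [-0.0, 0.2, -0.3]
opening: 33.3
```

Call:
{"fn": "drive_tool", "kwargs": {"increments": [{"rotation":[0,0,0],"dp":[0,0,0.015],"gripper":0.38},{"rotation":[0,0,0],"dp":[0,0,0.03],"gripper":0.38},{"rotation":[0,0,0],"dp":[0,0,0.035],"gripper":0.38}]}}

```text
t: 8.83
tcp_pos: [496.7, -238.1, 145.1]
orientation: [[1.0, -0.001, -0.003], [-0.001, -1.0, -0.006], [-0.003, 0.006, -1.0]]
contact_force: [-0.7, 1.0, -1.1]
opening: 33.4
```

```bash
python3 g.py 498 -229 101 0.8; python3 - <<'E'
from h import *
for n in("top","side"):
    im=ctrl.capture(n); cv2.imwrite(f"pics/{n}6.png",im)
t=cv2.imread('pics/top6.png');s=cv2.imread('pics/side6.png')
cv2.imwrite('pics/j6.png',np.hstack([cv2.resize(x,(400,400),interpolation=2) for x in(t[140:220,340:420],s[120:190,290:360])]))
E
```

```text
dp [ 0.0014 -0.0094  0.044 ] rot [ 0.33  0.15 -0.88] dist 45.04972770346668
t 8.8333 p [ 496.7 -238.1  145.1] F [-0.7  1.  -1.1] M [-0.04  0.11  0.02] open 33.4 q [ 0.34  0.73  0.03  1.88 -0.03  0.53  0.39]
```

View pics/j6.png

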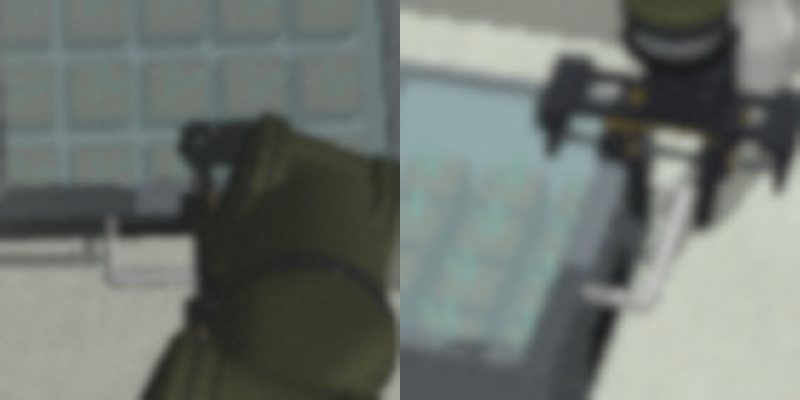

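The fingers straddle the bar in the side crop, which runs up between them at about (690,190). Continue down.

Call:
{"fn": "drive_tool", "kwargs": {"increments": [{"rotation":[0.3,0.1,-0.9],"dp":[0.0013,-0.005,0.008],"gripper":0.38},{"rotation":[0.3,0.1,-0.9],"dp":[0.0013,-0.007,0.018],"gripper":0.38},{"rotation":[0.3,0.1,-0.9],"dp":[0.0013,-0.008,0.028],"gripper":0.38},{"rotation":[0.3,0.1,-0.9],"dp":[0.0013,-0.008,0.038],"gripper":0.38},{"rotation":[0.3,0.1,-0.9],"dp":[0.0013,-0.008,0.043],"gripper":0.38}]}}

```text
t: 9.35
tcp_pos: [497.9, -230.0, 101.8]
orientation: [[1.0, 0.015, -0.001], [0.015, -1.0, -0.0], [-0.001, 0.0, -1.0]]
contact_force: [-0.1, -0.1, 0.1]
opening: 33.5
```

```bash
python3 g.py 498 -230 101 0.8
```

```text
dp [0.0001 0.     0.0008] rot [0.02 0.07 0.07] dist 0.7671582235778888
t 9.35 p [ 497.9 -230.   101.8] F [-0.1 -0.1  0.1] M [-0.08  0.05 -0.03] open 33.5 q [ 0.34  0.8   0.02  1.91 -0.03  0.43  0.4 ]
```

Call:
{"fn": "drive_tool", "kwargs": {"increments": [{"rotation":[0,0,0],"dp":[0,0,0],"gripper":0.05},{"rotation":[0,0,0],"dp":[0,0,0],"gripper":0.05},{"rotation":[0,0,0],"dp":[0,0,0],"gripper":0.05},{"rotation":[0,0,0],"dp":[0,0,0],"gripper":0.05},{"rotation":[0,0,0],"dp":[0,0,0],"gripper":0.05}], "newtons": 20}}

```text
t: 9.77
tcp_pos: [499.5, -230.2, 102.3]
orientation: [[1.0, 0.015, 0.002], [0.015, -1.0, -0.001], [0.002, 0.001, -1.0]]
contact_force: [3.7, -0.4, -2.5]
opening: 11.0
```

Call:
{"fn": "drive_tool", "kwargs": {"increments": [{"rotation":[0,0,0],"dp":[0,0,0],"gripper":0.05},{"rotation":[0,0,0],"dp":[0,0,0],"gripper":0.05},{"rotation":[0,0,0],"dp":[0,0,0],"gripper":0.05}], "newtons": 20}}

```text
t: 10.02
tcp_pos: [499.5, -230.2, 102.4]
orientation: [[1.0, 0.015, 0.002], [0.015, -1.0, -0.001], [0.002, 0.001, -1.0]]
contact_force: [2.1, 0.4, -2.0]
opening: 10.5
```

```bash
cat > arc.py <<'E'
import numpy as np
from bench import ctrl
s=ctrl.observe();R=s['orientation'];p=s['tcp_pos'];g=18.7
# hinge, rows for cover angles, tool kept vertical; yaw .8deg
def P(th,h): 
    r=265;u=np.array([1,.014,0]);return h-u*r*np.cos(th)+np.array([0,0,r*np.sin(th)])-np.array([0,0,g])
import sys
h=np.array([float(sys.argv[1]),-226.,120.])
th0=np.arcsin(np.clip((p[2]+g-120)/265,-1,1));print('angle now est',np.degrees(th0),'p',p.round(1),'F',s['contact_force'].round(1),'M',s['moment'].round(2),'open',round(s['opening'],1),'t',s['t'],'x-est',(h[0]-p[0])/265,np.degrees(np.arccos((h[0]-p[0])/265)))
for a in map(float,sys.argv[2:]): 
    d=R.T@(P(np.radians(a),h)-p)/1e3; print(a,d.round(4))
E
python3 arc.py 763 2 5 10 15 20
```

```text
angle now est 0.23110960762840374 p [ 499.5 -230.2  102.4] F [ 2.1  0.4 -2. ] M [-0.01 -0.25 -0.02] open 10.5 t 10.0167 x-est 0.9944809137251014 6.022421759759566
2.0 [-0.0013 -0.0005 -0.0082]
5.0 [-0.0004 -0.0005 -0.022 ]
10.0 [ 0.0027 -0.0005 -0.0449]
15.0 [ 0.0077 -0.0004 -0.0675]
20.0 [ 0.0147 -0.0004 -0.0895]
```

```bash
python3 arc.py 765 1 3 6 9 12
```

```text
angle now est 0.23110960762840374 p [ 499.5 -230.2  102.4] F [ 2.1  0.4 -2. ] M [-0.01 -0.25 -0.02] open 10.5 t 10.0167 x-est 1.0020280835364221 nan
1.0 [ 0.0006 -0.0005 -0.0036]
3.0 [ 0.0009 -0.0005 -0.0128]
6.0 [ 0.0021 -0.0005 -0.0266]
9.0 [ 0.0039 -0.0005 -0.0404]
12.0 [ 0.0064 -0.0004 -0.054 ]arc.py:9: RuntimeWarning: invalid value encountered in arccos
  th0=np.arcsin(np.clip((p[2]+g-120)/265,-1,1));print('angle now est',np.degrees(th0),'p',p.round(1),'F',s['contact_force'].round(1),'M',s['moment'].round(2),'open',round(s['opening'],1),'t',s['t'],'x-est',(h[0]-p[0])/265,np.degrees(np.arccos((h[0]-p[0])/265)))
```

Call:
{"fn": "drive_tool", "kwargs": {"increments": [{"rotation":[0,0,0],"dp":[0.0005,0,-0.004],"gripper":0.05},{"rotation":[0,0,0],"dp":[0.001,0,-0.0128],"gripper":0.05},{"rotation":[0,0,0],"dp":[0.002,0,-0.0266],"gripper":0.05},{"rotation":[0,0,0],"dp":[0.004,0,-0.0404],"gripper":0.05},{"rotation":[0,0,0],"dp":[0.0064,0,-0.054],"gripper":0.05}], "newtons": 25}}

```text
t: 10.43
tcp_pos: [505.5, -230.1, 157.5]
orientation: [[1.0, 0.015, 0.002], [0.015, -1.0, -0.001], [0.002, 0.001, -1.0]]
contact_force: [2.4, -0.6, -4.3]
opening: 10.6
```

```bash
python3 arc.py 765 15 18 21 24 27 30 33
```

```text
angle now est 12.250280362867642 p [ 505.5 -230.1  157.5] F [ 2.4 -0.6 -4.3] M [-0.16 -0.34 -0.02] open 10.6 t 10.4333 x-est 0.979067893195108 11.743690133541566
15.0 [ 0.0035 -0.0005 -0.0124]
18.0 [ 0.0075 -0.0004 -0.0256]
21.0 [ 0.0121 -0.0004 -0.0387]
24.0 [ 0.0175 -0.0004 -0.0515]
27.0 [ 0.0235 -0.0004 -0.064 ]
30.0 [ 0.0301 -0.0004 -0.0762]
33.0 [ 0.0374 -0.0003 -0.088 ]
```

Call:
{"fn": "drive_tool", "kwargs": {"increments": [{"rotation":[0,0,0],"dp":[0.0035,0,-0.0124],"gripper":0.05},{"rotation":[0,0,0],"dp":[0.0075,0,-0.0256],"gripper":0.05},{"rotation":[0,0,0],"dp":[0.012,0,-0.0387],"gripper":0.05},{"rotation":[0,0,0],"dp":[0.0175,0,-0.0515],"gripper":0.05},{"rotation":[0,0,0],"dp":[0.0235,0,-0.064],"gripper":0.05}]}}

```text
t: 10.85
tcp_pos: [530.1, -229.8, 223.1]
orientation: [[1.0, 0.015, 0.004], [0.015, -1.0, -0.002], [0.004, 0.002, -1.0]]
contact_force: [6.6, -1.2, -7.4]
opening: 10.3
```

```bash
python3 arc.py 765 30 33 36 38 40 45
```

```text
angle now est 27.352730258996363 p [ 530.1 -229.8  223.1] F [ 6.6 -1.2 -7.4] M [-0.32 -1.   -0.04] open 10.3 t 10.85 x-est 0.886518885270999 27.56098071258637
30.0 [ 0.0055 -0.0005 -0.0107]
33.0 [ 0.0128 -0.0005 -0.0225]
36.0 [ 0.0207 -0.0004 -0.0339]
38.0 [ 0.0263 -0.0004 -0.0413]
40.0 [ 0.0321 -0.0004 -0.0484]
45.0 [ 0.0478 -0.0003 -0.0654]
```

Call:
{"fn": "drive_tool", "kwargs": {"increments": [{"rotation":[0,0,0],"dp":[0.006,0,-0.0107],"gripper":0.05},{"rotation":[0,0,0],"dp":[0.0135,0,-0.0225],"gripper":0.05},{"rotation":[0,0,0],"dp":[0.0215,0,-0.0339],"gripper":0.05},{"rotation":[0,0,0],"dp":[0.0275,0,-0.0413],"gripper":0.05},{"rotation":[0,0,0],"dp":[0.0335,0,-0.0484],"gripper":0.05}]}}

```text
t: 11.27
tcp_pos: [565.0, -229.4, 272.5]
orientation: [[1.0, 0.016, 0.008], [0.016, -1.0, -0.003], [0.008, 0.003, -1.0]]
contact_force: [7.4, -2.4, -10.5]
opening: 9.7
```

```bash
python3 arc.py 766 41 42 43 44 45 46
```

```text
angle now est 40.255102851645844 p [ 565.  -229.4  272.5] F [  7.4  -2.4 -10.5] M [-0.51 -1.19 -0.  ] open 9.7 t 11.2667 x-est 0.7586251243633857 40.65685864815739
41.0 [ 0.0011 -0.0006 -0.0026]
42.0 [ 0.0042 -0.0005 -0.006 ]
43.0 [ 0.0073 -0.0005 -0.0094]
44.0 [ 0.0105 -0.0005 -0.0128]
45.0 [ 0.0138 -0.0005 -0.016 ]
46.0 [ 0.0171 -0.0005 -0.0193]
```

Call:
{"fn": "drive_tool", "kwargs": {"increments": [{"rotation":[0,0,0],"dp":[0.0045,0,-0.006],"gripper":0.05},{"rotation":[0,0,0],"dp":[0.008,0,-0.0094],"gripper":0.05},{"rotation":[0,0,0],"dp":[0.0112,0,-0.0128],"gripper":0.05},{"rotation":[0,0,0],"dp":[0.0145,0,-0.016],"gripper":0.05},{"rotation":[0,0,0],"dp":[0.0145,0,-0.016],"gripper":0.05}], "newtons": 35}}

```text
t: 11.68
tcp_pos: [581.0, -229.2, 288.7]
orientation: [[1.0, 0.016, 0.011], [0.016, -1.0, -0.004], [0.011, 0.004, -1.0]]
contact_force: [7.2, -2.2, -10.8]
opening: 9.5
```

```bash
python3 arc.py 766 44 45 46;  python3 - <<'E'
from h import *
for n in("top","side"):
    im=ctrl.capture(n); cv2.imwrite(f"pics/{n}7.png",im)
t=cv2.imread('pics/top7.png');s=cv2.imread('pics/side7.png')
cv2.imwrite('pics/j7.png',np.hstack([cv2.resize(x,(400,400),interpolation=2) for x in(t[110:210,325:425],s[80:200,250:370])]))
for a in(35,40,45,50):
    a=np.radians(a)
    print(np.degrees(a),[np.round(proj("side",(765-r*np.cos(a),-228+y,120+r*np.sin(a))),1) for r,y in((265,60),(265,-60),(220,155))],[np.round(proj("top",(765-r*np.cos(a),-228+y,120+r*np.sin(a))),1) for r,y in((265,60),(220,155))])
E
```

```text
angle now est 45.01393661274828 p [ 581.  -229.2  288.7] F [  7.2  -2.2 -10.8] M [-0.5  -1.21 -0.07] open 9.5 t 11.6833 x-est 0.6982501786952483 45.713216362511645
44.0 [-0.0056 -0.0006  0.0033]
45.0 [-0.0023 -0.0006  0.    ]
46.0 [ 0.001  -0.0006 -0.0032]
35.0 [array([320.7, 141.2]), array([328.5, 123.5]), array([304.6, 160.3])] [array([367.4, 175.2]), array([338.2, 166.3])]
40.0 [array([317.1, 136.7]), array([325.1, 119.2]), array([301.5, 156.6])] [array([367.9, 170.1]), array([338.4, 162.1])]
45.0 [array([313.1, 132.4]), array([321.4, 115. ]), array([298. , 153.1])] [array([368.4, 164.5]), array([338.5, 157.5])]
50.0 [array([308.6, 128.4]), array([317.2, 111.1]), array([294.1, 149.7])] [array([368.8, 158.4]), array([338.6, 152.6])]
```

View pics/j7.png

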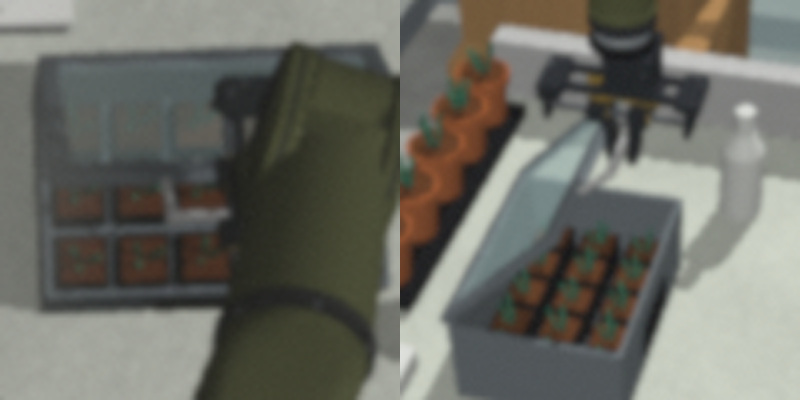

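```bash
python3 - <<'E'
from h import *
t=cv2.imread('pics/top7.png');s=cv2.imread('pics/side7.png')
cv2.imwrite('pics/j8.png',np.hstack([cv2.resize(x,(400,400),interpolation=2) for x in(t[130:180,328:378],s[95:145,285:335])]))
E
```

```text
(no output)
```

View pics/j8.png

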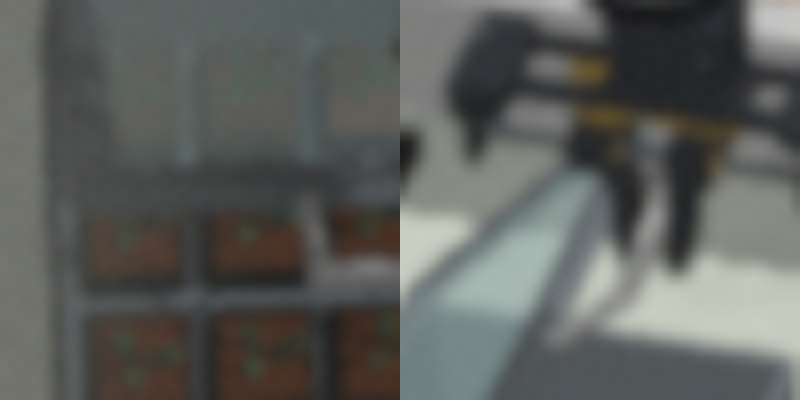

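Both views put the near end of the bar where 45° predicts: side (313.1,132.3) and top (367,164). Hold still and check.

Call:
{"fn": "drive_tool", "kwargs": {"increments": [{"rotation":[0,0,0],"dp":[0,0,0],"gripper":0.05},{"rotation":[0,0,0],"dp":[0,0,0],"gripper":0.05},{"rotation":[0,0,0],"dp":[0,0,0],"gripper":0.05},{"rotation":[0,0,0],"dp":[0,0,0],"gripper":0.05},{"rotation":[0,0,0],"dp":[0,0,0],"gripper":0.05}]}}

```text
t: 12.2
tcp_pos: [580.4, -229.3, 288.2]
orientation: [[1.0, 0.016, 0.01], [0.016, -1.0, -0.004], [0.01, 0.004, -1.0]]
contact_force: [4.4, -1.7, -8.3]
opening: 9.5
```

Call:
{"fn": "drive_tool", "kwargs": {"increments": [{"rotation":[0,0,0],"dp":[0,0,0],"gripper":0.05},{"rotation":[0,0,0],"dp":[0,0,0],"gripper":0.05},{"rotation":[0,0,0],"dp":[0,0,0],"gripper":0.05},{"rotation":[0,0,0],"dp":[0,0,0],"gripper":0.05},{"rotation":[0,0,0],"dp":[0,0,0],"gripper":0.05}]}}

```text
t: 12.62
tcp_pos: [580.4, -229.3, 288.2]
orientation: [[1.0, 0.016, 0.01], [0.016, -1.0, -0.004], [0.01, 0.004, -1.0]]
contact_force: [4.9, -1.7, -8.6]
opening: 9.2
```

```bash
python3 arc.py 765 45;  python3 - <<'E'
from h import *
for n in("top","side"):
    im=ctrl.capture(n); cv2.imwrite(f"pics/{n}9.png",im)
t=cv2.imread('pics/top9.png');s=cv2.imread('pics/side9.png')
for n,a in(("top",t),("side",s)):
    b=cv2.imread(f'pics/{n}7.png'); print(n,'change',cv2.absdiff(cv2.GaussianBlur(a,(0,0),1.5),cv2.GaussianBlur(b,(0,0),1.5)).max())
print('lid');efit("side",s,(598,211),115,48,70,1);efit("top",t,(598,211),147,9,20,-1)
print(np.abs(ctrl.observe()['joint_velocities']).max())
cv2.imwrite('pics/j9.png',np.hstack([cv2.resize(x,(400,400),interpolation=2) for x in(t[100:250,140:290],s[95:145,285:335])]))
cv2.imwrite('pics/t9.png',t)
E
```

```text
angle now est 44.83849746876134 p [ 580.4 -229.3  288.2] F [ 4.9 -1.7 -8.6] M [-0.41 -0.63 -0.01] open 9.2 t 12.6167 x-est 0.6965843912354726 45.84639244281321
45.0 [-0.0028 -0.0007 -0.0006]
top change 8
side change 6
lid
side [598.8268087  214.77592437] 59.598646953756635 30 1.1957661931504282
top [596.02035851 212.00730903] 11.46465989027006 42 0.7293493345413441
0.0011958192536785683
```

View pics/j9.png

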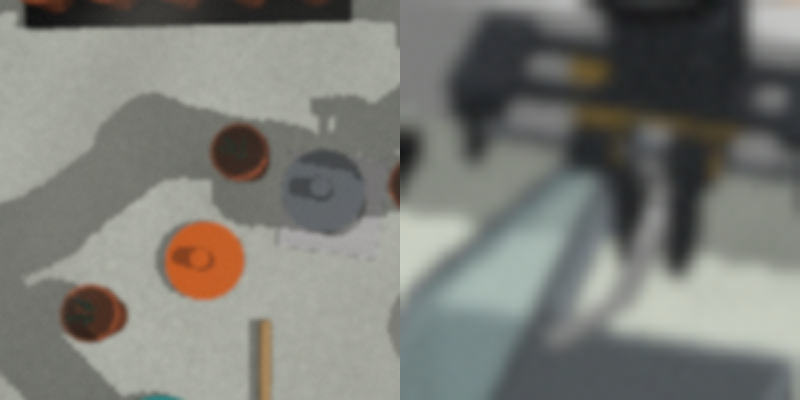

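View pics/side9.png

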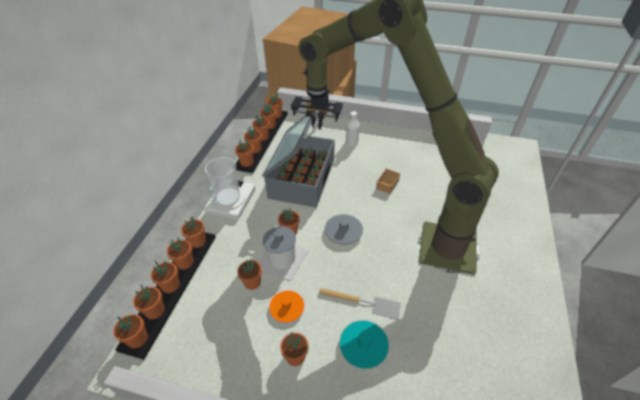

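The pictures show the cover held open with the bar still at about (313,132), the small grey lid on the tub at (279,242), and the pots, trowel, box and sprayer where they stood. Handing in.

```bash
python3 -c "
from bench import ctrl
print(ctrl.hand_in())"
```

```text
the job is handed in; nothing more can be done
None
```

The small grey lid is pressed home on the tub, and I handed the job in at about 12.7 s with the gripper still holding the cover open at about 45°.

- **Lid:** I took it by the knob, placed it on the tub and pressed. It met the catches about 8 mm high, as described, and went down to a hard stop at the seated height with 16 to 22 N. In the pictures it sits level and centred. The fits scatter by about 5 mm, from shadow and blur, so they are only a rough check on the 6 mm centring limit. The press height is the firmer evidence that it is fully down.
- **Cover:** I lifted it by the bar only after the lid was seated. The tool position gives 44.8° from height and 45.8° from reach. The near end of the bar is where 45° predicts in both views. Over about a second of holding, the arm was still and the contact force was about 10 N. The finger opening crept slightly, from 9.5 to 9.2 mm, but the cover showed no movement in the pictures.
- **Other things on the bench:** the pots, sprayer, trowel and label box looked unmoved in the last pictures. I checked those by eye only.

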